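# Pack the last can and close the storage box

### The arm

A 6-joint arm with a two-finger parallel gripper is mounted at the origin on the work surface. World frame = base frame: x ahead of the robot, y to its left, z up, the work surface at z = 0. Lengths are in m, angles in rad, forces in N, time in s.
With the tool pointing down it reaches from about 0.275 to 0.75 m from the base axis. Payload 10.2 kg.
Tool frame: the origin (TCP) lies on the centre line of the jaws, within the pads' length; the fingertips stand tip_extent ahead of it and the grasp point (between the pads) lies 6 mm ahead of it (tip_extent is the distance from the TCP to the fingertips, in m); z points along the fingers, y is the line along which they close (so a half turn about z gives the same grasp; the last joint's range is limited). The gripper opens to 85 mm and grips with 20 to 120 N. Pads are 22 mm wide; open, the fingers measure 114 mm over their backs; the gripper's body (76 mm by 85 mm) begins 54 mm behind the grasp point. The pads swing forward as they close: fully open they stand 13 mm farther back than shut.
Start: joints at [-1.381, 0.313, 1.498, -0, 1.331, -0.223], TCP at [0.211, -0.481, 0.256] pointing down, gripper open.
Joint ranges: [-2.94, 2.94], [-0.97, 2.17], [0.19, 2.56], [-1.23, 4.37], [0.02, 3.11], [-2.88, 2.88]. Speed limits (rad/s): [2.39, 2.39, 3.01, 3.14, 3.14, 3.14].

### API

Orientations are given as a unit quaternion [w, x, y, z].
In Python, from plant import state, snapshot, finish_job, tip_extent gives the robot as it stands.
- The arm moves only by the tool jog_arm, never from a script. Its arguments are lists of equal length, an entry for each row: "translation": the shift along the tool's x, y, z in m, a list of three; "spin": the turn about the tool's z in degrees. A call has 1 to 10 rows; each row is the pose to reach, as a shift and turn from the pose commanded when the call began, along the tool's axes at that moment; what a row does not reach only later rows make up. A row lasts 1/12 s, in which the tool goes at most 41.7 mm and 7.16 degrees, less where a joint would pass 70% of its speed; a pose out of reach is approached as far as the arm can. A call with a gripper value outside its range is refused whole. "gripper" is the closure, from 0 (fully open) to 1 (shut), set as the call begins (left out, the last holds). The fingers move at their own pace and stop on an object; "squeeze" is the grip in N (left out, the last holds). Time passes only in rows, so rows that repeat a pose let the fingers close. It gives the time, the measured TCP pose, the force, the opening and the grip force at its end, in the units of the state.
- state(): the state, without advancing time (a new reading comes with each control period).
- snapshot(name): name is "side" or "top" or "wrist"; returns a dict with "img" (400x640x3 uint8, blue, green, red), "mtx" (3x3 intrinsics, pixels), "k1" (the pictures are not rectified: a ray, as slopes to the right and down, at radius r is drawn at 1 + k1 r^2 times it, then the intrinsics apply), "extrinsics" (4x4, takes a point from world to camera coordinates). Camera axes: x right, y down, z forward; pixel columns grow to the right and rows downward; lengths in m; the calibration is good to about 2 mm. A picture is of the moment at which its call begins. There is no depth.
- finish_job(): hands the job in; it is judged then, once.
The state is a dict: "t": time; "qpos": joint angles; "qd": joint speeds; "tau": joint torques, N m; "eef_pos": TCP position; "ee_rot": TCP orientation; "ft_force": force on the tool from outside, world axes, zero at the start; "torque": the same for the moment, N m; "width": finger opening in m; "gripper_force": force on a finger pad.
Only numpy, scipy, OpenCV 4.12 (cv2) and the standard library are available. Lean on these libraries where they do the work, as an engineer would, in place of code of your own. Each camera call takes 0.05 s, during which the arm holds its last target. There are 200 camera calls.

### The job

Stand the can with the green label upright on the floor of the white storage box, in the free half beside the two cans already packed. Then close the box with the big blue lid that fits it: lying flat on the rim all round and lined up squarely with the box.

Things in the scene. Friction and masses are not known exactly. Their poses are not given: they have to be found in the camera images.
- storage_box: White open storage box, fixed. Outside 228 (x) x 158 (y) x 105 mm high to the rim; walls 4, floor 5 mm thick; 220 x 150 mm inside. Origin: centre of its underside, z up. Two orange-labelled cans (54 mm wide, 85 mm high) stand inside at x = +65, y = +35 and -35 mm; the -x half is free for the green can (good centre: x = -50, y = 0 mm, half-way up at z = 47.5 mm).
- green_can_center (a point): Centre (half-way up) of the loose steel can with green label and green top: 55 mm diameter, 85 mm high, 0.16 to 0.26 kg, standing on the table; z is its axis, up. A red and a yellow can of the same size stand in line with it, 10 to 15 cm apart, in any order.
- lid_grip (a point): Centre of the white handle bar of the loose blue lid (0.3 kg): bar 90 (lid's x) x 18 (y) x 18 mm high. Plate 250 (x) x 180 (y) x 6 mm, z up, top 27 mm below this point; under it a cross of ribs 196 (x) x 126 mm (y), to 41 mm below this point, fits inside the walls with 12 mm play. It lies on the table. Plate on rim: this point is 138 mm above the box's origin. The small grey lid does not fit.
Things that resemble listed ones, but are neither listed nor needed, are in the scene too. Of the things that look like the part that bears green_can_center, take the one that is farthest from the robot's base at the start.

How it is judged:
On the way:
1. the green can stands upright on the floor of the open box (x of green_can_center in the frame of storage_box between -0.085 and 0.03 m and y of green_can_center in the frame of storage_box between -0.05 and 0.05 m and z of green_can_center in the frame of storage_box between 0.04 and 0.056 m and angle between green_can_center's own z axis and vertical below 0.2 rad and not (x of lid_grip in the frame of storage_box between -0.015 and 0.015 m and y of lid_grip in the frame of storage_box between -0.015 and 0.015 m and z of lid_grip in the frame of storage_box between 0.132 and 0.144 m and angle between lid_grip's own z axis and vertical below 0.06 rad and angle between the x axis of lid_grip and the x axis of storage_box, either way round below 0.2 rad)), for 0.2 s.
At the end, for the whole second after the job is handed in: The green can stands upright (11 degrees) in the free half on the box's floor (7 mm). The blue lid lies on the rim: centred on the box within 15 mm along each box axis, within 6 mm of its resting height, level within 3 degrees, long side along the box's long side within 11 degrees (x of green_can_center in the frame of storage_box between -0.085 and 0.03 m and y of green_can_center in the frame of storage_box between -0.05 and 0.05 m and z of green_can_center in the frame of storage_box between 0.04 and 0.056 m and angle between green_can_center's own z axis and vertical below 0.2 rad and x of lid_grip in the frame of storage_box between -0.015 and 0.015 m and y of lid_grip in the frame of storage_box between -0.015 and 0.015 m and z of lid_grip in the frame of storage_box between 0.132 and 0.144 m and angle between lid_grip's own z axis and vertical below 0.06 rad and angle between the x axis of lid_grip and the x axis of storage_box, either way round below 0.2 rad); the robot touches nothing.
It also fails if it takes over 67 s, if anything falls off the work surface, if the arm or the gripper's body presses on something with over 40 N, if the wrist force passes 120 N, or if a joint passes its speed limit or range.

## Working session

There is one attempt and no reset: what is moved stays moved. The work goes in short steps, Python scripts to look and compute and a tool call to move; the robot and the scene stay as the last step left them, time stands still between calls to the robot, and variables do not carry over. Pictures are saved under pics/ and viewed, at most 10 in all, crops included, and the job is handed in when it is done.

Besides the shell and the picture viewer there is one more tool, called in YAML: its name, and indented under it one key for each argument. jog_arm: Moves the arm, as the interface text tells. Its arguments: {"type":"object","properties":{"translation":{"type":"array","items":{"type":"array","items":{"type":"number"}}},"spin":{"type":"array","items":{"type":"number"}},"gripper":{"type":"number"},"squeeze":{"type":"number"}},"required":["translation","spin"]}

```bash
ls; mkdir -p pics; cat > h.py <<'E'
import numpy as np, cv2
from plant import state, snapshot, finish_job, tip_extent
def ray(s,px):
    K=np.array(s["mtx"]);E=np.array(s["extrinsics"])
    d=(np.asarray(px,float).reshape(-1,2)-K[:2,2])/[K[0,0],K[1,1]]
    u=d.copy()
    for _ in range(20): u=d/(1+s["k1"]*(u**2).sum(1,keepdims=True))
    R=E[:3,:3]; return -R.T@E[:3,3], np.c_[u,np.ones(len(u))]@R
def onz(s,px,z):
    o,d=ray(s,px); return o+d*((z-o[2])/d[:,2])[:,None]
def proj(s,P):
    E=np.array(s["extrinsics"]);K=np.array(s["mtx"])
    c=np.atleast_2d(P)@E[:3,:3].T+E[:3,3];u=c[:,:2]/c[:,2:]
    u=u*(1+s["k1"]*(u**2).sum(1,keepdims=True)); return u*[K[0,0],K[1,1]]+K[:2,2]
E
python3 - <<'E'
from h import *
import pickle
print(tip_extent if not callable(tip_extent) else tip_extent()); print(state())
d={}
for n in("top","side"):
    s=snapshot(n);d[n]=s;cv2.imwrite(f"pics/{n}0.png",s["img"]);print(n,s["mtx"],s["k1"],np.round(s["extrinsics"],3))
pickle.dump(d,open("s0.pkl","wb"))
E
```

```text
pics
0.025
{'t': 0.0, 'qpos': array([-1.38137835e+00,  3.13470892e-01,  1.49845117e+00,  8.79952738e-06,
        1.33100814e+00, -2.23376565e-01]), 'qd': array([ 0.00124504,  0.00042503, -0.00056509,  0.00097418,  0.00085507,
       -0.00061184]), 'tau': array([-7.68889822e-04, -4.12260246e+01, -2.59746695e+01, -2.57286119e-04,
        4.00969380e-03, -9.57170343e-08]), 'eef_pos': array([ 0.21057205, -0.48066854,  0.25571907]), 'ee_rot': array([-6.68606285e-04,  9.78775587e-01,  2.04933901e-01,  1.56273504e-05]), 'ft_force': array([-1.24196819, -0.14232458,  0.11033628]), 'torque': array([0.0097573 , 0.02285852, 0.02002856]), 'gripper_force': 0.0, 'width': 0.08527154403238471}
top [[379.60557704   0.         320.16730004]
 [  0.         379.60557704 194.73470026]
 [  0.           0.           1.        ]] 0.002716719108868431 [[-0.027 -1.    -0.006  0.021]
 [-0.997  0.028 -0.078  0.525]
 [ 0.078  0.004 -0.997  0.839]
 [ 0.     0.     0.     1.   ]]
side [[401.76973319   0.         323.2259952 ]
 [  0.         401.76973319 199.84298388]
 [  0.           0.           1.        ]] -0.05145654978699216 [[ 0.999 -0.046  0.003 -0.537]
 [-0.034 -0.782 -0.622  0.055]
 [ 0.03   0.621 -0.783  0.811]
 [ 0.     0.     0.     1.   ]]
```

View pics/top0.png

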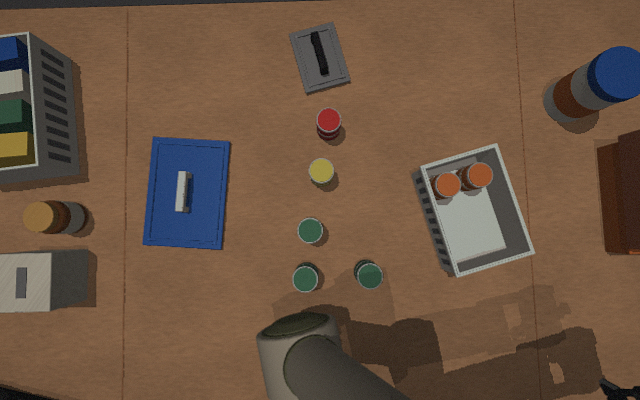

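View pics/side0.png

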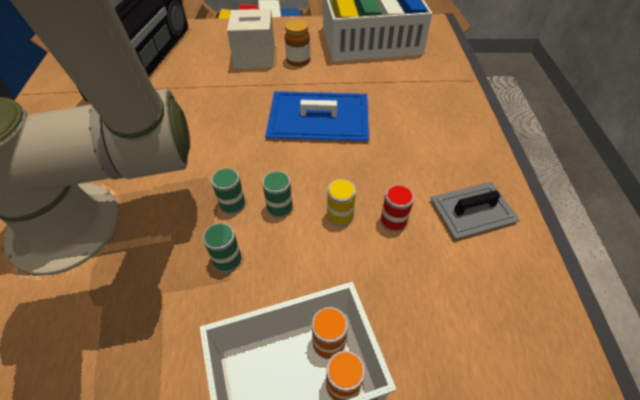

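The top view shows three green cans at (310,231), (305,279) and (369,275). The farthest from the base is (310,231), in line with yellow (321,171) and red (328,122). The blue lid has its handle at (183,192). The box corners are near (420,165), (497,145), (533,252) and (457,276), with the orange cans at its upper (+x) end.

```bash
python3 - <<'E'
from h import *
import pickle
d=pickle.load(open("s0.pkl","rb"))
s=d["top"];im=s["img"];h=cv2.cvtColor(im,cv2.COLOR_BGR2HSV)
def blobs(lo,hi,amin,roi):
    m=cv2.inRange(h,lo,hi);k=np.zeros_like(m);x0,y0,x1,y1=roi;k[y0:y1,x0:x1]=m[y0:y1,x0:x1]
    return [c for c in cv2.findContours(k,0,2)[0] if cv2.contourArea(c)>amin]
for nm,lo,hi,z in(("green",(65,60,40),(95,255,255),.085),("orange",(3,190,150),(14,255,255),.09)):
    for c in blobs(lo,hi,150,(280,130,560,300)):
        (x,y),r=cv2.minEnclosingCircle(c);print(nm,(x,y),r,onz(s,[[x,y],[x+r,y]],z).round(4))
c=max(blobs((105,120,50),(125,255,255),2000,(120,110,250,270)),key=cv2.contourArea)
r=cv2.minAreaRect(c);b=cv2.boxPoints(r);print("lid",b,onz(s,b,.014).round(4),onz(s,[r[0]],.014))
c=max(blobs((0,0,130),(179,70,255),80,(160,150,210,230)),key=cv2.contourArea)
r=cv2.minAreaRect(c);b=cv2.boxPoints(r);print("handle",b,onz(s,b,.05).round(4),onz(s,[r[0]],.05))
cs=blobs((0,0,150),(179,60,255),30,(400,130,560,290))
print([cv2.contourArea(c) for c in cs]); P=np.vstack(cs)
r=cv2.minAreaRect(P);b=cv2.boxPoints(r);print("rect",b)
q=cv2.approxPolyN(cv2.convexHull(P),4).reshape(-1,2) if hasattr(cv2,'approxPolyN') else b
print("box",q,onz(s,q,.105).round(4),onz(s,q,.105).mean(0))
cv2.imwrite("pics/crop.png",cv2.resize(im[130:290,400:560],None,fx=3.7,fy=3.7,interpolation=cv2.INTER_CUBIC))
E
```

```text
green (304.5, 279.1363525390625) 11.413616180419922 [[0.3467 0.0434 0.085 ]
 [0.3461 0.0199 0.085 ]]
green (369.57818603515625, 276.3148193359375) 11.424446105957031 [[ 0.3489 -0.0907  0.085 ]
 [ 0.3483 -0.1141  0.085 ]]
green (309.6176452636719, 230.23529052734375) 11.265419960021973 [[0.4466 0.0304 0.085 ]
 [0.446  0.0069 0.085 ]]
lid [[142.43912 243.95479]
 [151.23468 134.88991]
 [229.37167 141.19127]
 [220.57611 250.25615]] [[0.425  0.412  0.014 ]
 [0.6754 0.394  0.014 ]
 [0.6555 0.213  0.014 ]
 [0.4061 0.235  0.014 ]] [[0.5390896  0.31353467 0.014     ]]
handle [[174.28688 209.84425]
 [177.86885 170.44261]
 [185.44261 171.13115]
 [181.86064 210.53279]] [[0.4985 0.326  0.05  ]
 [0.5851 0.3183 0.05  ]
 [0.5831 0.3017 0.05  ]
 [0.4966 0.3094 0.05  ]] [[0.54065771 0.3138711  0.05      ]]
[9215.0]
rect [[420.      166.00003]
 [497.09998 140.30002]
 [534.5     252.5    ]
 [457.40002 278.2    ]]
box [[535 253]
 [457 277]
 [420 166]
 [496 142]] [[ 0.3892 -0.4219  0.105 ]
 [ 0.3458 -0.2631  0.105 ]
 [ 0.5719 -0.1999  0.105 ]
 [ 0.6173 -0.3582  0.105 ]] [ 0.48104636 -0.3107766   0.105     ]
```

View pics/crop.png

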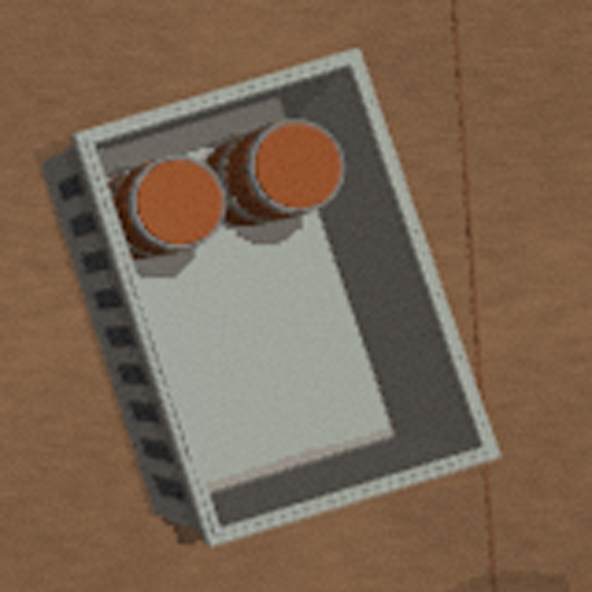

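The crop puts the box corners near (420.8,165.9), (497.3,143.5), (535.1,253.5) and (457.3,277.3), which gives a yaw of about 15.5° and a centre near (0.480, -0.312). I'm moving above the far green can now, with the jaws turned to the box's y axis.

jog_arm:
  translation:
    - [0.42,-0.373,0]
    - [0.42,-0.373,0]
    - [0.42,-0.373,0]
    - [0.42,-0.373,0]
    - [0.42,-0.373,0]
    - [0.42,-0.373,0]
    - [0.42,-0.373,0]
    - [0.42,-0.373,0]
    - [0.42,-0.373,0]
    - [0.42,-0.373,0]
  spin: [4,8,8,8,8,8,8,8,8,8]
  gripper: 0
  squeeze: 50

```text
t: 0.93
eef_pos: [0.3852, -0.1004, 0.2563]
ee_rot: [0.0, 0.991, 0.136, 0.0]
ft_force: [0.8, -1.5, -0.1]
width: 0.0854
gripper_force: 0.0
```

```bash
cat > go.py <<'E'
import sys
from h import *
from scipy.spatial.transform import Rotation as R
def go(x,y,z,yaw):
    st=state();q=np.array(st["ee_rot"]);r=R.from_quat(q[[1,2,3,0]]).as_matrix()
    a=np.degrees(np.arctan2(r[1,0],r[0,0]))
    print("t",round(st["t"],2),"pos",st["eef_pos"].round(4),"yaw",a.round(2),"tilt",r[:,2].round(3),"w",round(st["width"],4),"F",st["ft_force"].round(1))
    print("tool shift",(r.T@(np.array([x,y,z])-st["eef_pos"])).round(4),"spin",(a-yaw).round(2))
if __name__=="__main__": go(*map(float,sys.argv[1:5]))
E
python3 go.py .447 .030 .256 15.5
```

```text
t 0.93 pos [ 0.3852 -0.1004  0.2563] yaw 15.63 tilt [ 0. -0. -1.] w 0.0854 F [ 0.8 -1.5 -0.1]
tool shift [ 0.0947 -0.109   0.0003] spin 0.13
```

jog_arm:
  translation:
    - [0.095,-0.109,0.04]
    - [0.095,-0.109,0.04]
    - [0.095,-0.109,0.04]
    - [0.095,-0.109,0.04]
    - [0.095,-0.109,0.04]
    - [0.095,-0.109,0.04]
    - [0.095,-0.109,0.04]
    - [0.095,-0.109,0.04]
  spin: [0,0,0,0,0,0,0,0]

```text
t: 1.6
eef_pos: [0.4469, 0.0272, 0.2166]
ee_rot: [0.0, 0.991, 0.136, 0.0]
ft_force: [0.1, 0.1, 0.3]
width: 0.0853
gripper_force: 0.0
```

```bash
python3 go.py .447 .030 .062 15.5; python3 - <<'E'
from h import *
s=snapshot("wrist");cv2.imwrite("pics/w1.png",s["img"])
print(proj(s,[[.4466,.0304,.085]]))
h=cv2.cvtColor(s["img"],cv2.COLOR_BGR2HSV);m=cv2.inRange(h,(65,60,40),(95,255,255))
for c in cv2.findContours(m,0,2)[0]:
    if cv2.contourArea(c)>800:
        p,r=cv2.minEnclosingCircle(c);print(p,r,cv2.contourArea(c),onz(s,[p],.085))
E
```

```text
t 1.6 pos [0.4469 0.0272 0.2166] yaw 15.58 tilt [ 0. -0. -1.] w 0.0853 F [0.1 0.1 0.3]
tool shift [ 0.0007 -0.0027  0.1546] spin 0.08
[[316.84896703 189.56781608]]
(403.5, 308.0) 21.24274444580078 923.5 [[ 0.35013777 -0.08763844  0.085     ]]
(277.0, 280.5) 24.253965377807617 1575.0 [[0.346806   0.04361266 0.085     ]]
(316.5, 189.0) 26.575464248657227 2064.0 [[0.44702408 0.0308419  0.085     ]]
```

View pics/w1.png

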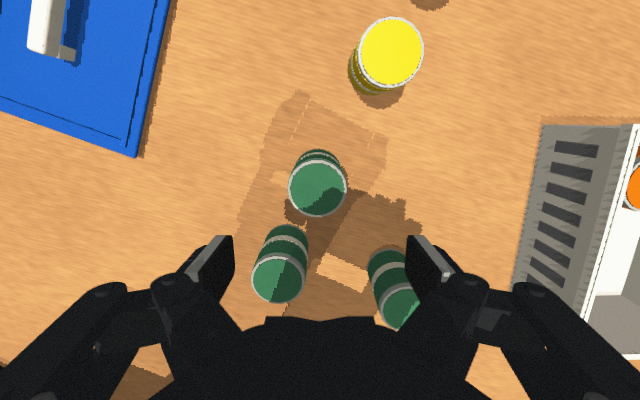

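The wrist view shows the target can top at (316,189), i.e. (0.447, 0.031), matching the top view. The other greens are at (277,280) and (403,308), clear of the fingers. I'm descending and gripping.

jog_arm:
  translation:
    - [0.0,-0.0035,0.04]
    - [0.0,-0.0035,0.08]
    - [0.0,-0.0035,0.11]
    - [0.0,-0.0035,0.13]
    - [0.0,-0.0035,0.145]
    - [0.0,-0.0035,0.145]
    - [0.0,-0.0035,0.145]
  spin: [0,0,0,0,0,0,0]

```text
t: 2.23
eef_pos: [0.4461, 0.0308, 0.0716]
ee_rot: [-0.0, 0.991, 0.136, -0.0]
ft_force: [0.3, 0.8, -0.2]
width: 0.0856
gripper_force: 0.0
```

jog_arm:
  translation:
    - [0,0,0]
    - [0,0,0]
    - [0,0,0]
    - [0,0,0]
    - [0,0,0]
    - [0,0,0]
    - [0,0,0]
    - [0,0,0]
  spin: [0,0,0,0,0,0,0,0]
  gripper: 0.7
  squeeze: 50

```text
t: 2.9
eef_pos: [0.4468, 0.0313, 0.0726]
ee_rot: [0.0, 0.991, 0.136, 0.001]
ft_force: [-0.7, -1.9, 7.5]
width: 0.0529
gripper_force: 51.3
```

jog_arm:
  translation:
    - [0,0,-0.01]
    - [0,0,-0.03]
    - [0,0,-0.06]
    - [0,0,-0.09]
    - [0,0,-0.12]
    - [0,0,-0.14]
    - [0,0,-0.15]
    - [0,0,-0.15]
    - [0,0,-0.15]
  spin: [0,0,0,0,0,0,0,0,0]

```text
t: 3.65
eef_pos: [0.4459, 0.0315, 0.2214]
ee_rot: [0.0, 0.991, 0.136, 0.0]
ft_force: [-0.4, -0.4, -1.9]
width: 0.0531
gripper_force: 53.1
```

```bash
python3 go.py .432 -.325 .222 15.5
```

```text
t 3.65 pos [0.4459 0.0315 0.2214] yaw 15.65 tilt [ 0.001 -0.    -1.   ] w 0.0531 F [-0.4 -0.4 -1.9]
tool shift [-0.1096  0.3395 -0.0006] spin 0.15
```

jog_arm:
  translation:
    - [-0.006,0.018,0]
    - [-0.015,0.048,0]
    - [-0.026,0.08,0]
    - [-0.037,0.115,0]
    - [-0.048,0.15,0]
    - [-0.06,0.185,0]
    - [-0.071,0.22,0]
    - [-0.082,0.255,0]
    - [-0.092,0.285,0]
    - [-0.1,0.31,0]
  spin: [0,0,0,0,0,0,0,0,0,0]

```text
t: 4.48
eef_pos: [0.4325, -0.296, 0.2197]
ee_rot: [-0.001, 0.991, 0.136, -0.001]
ft_force: [0.2, 0.7, -2.3]
width: 0.0528
gripper_force: 53.3
```

jog_arm:
  translation:
    - [-0.006,0.018,0]
    - [-0.01,0.028,0]
    - [-0.01,0.03,0]
    - [-0.01,0.03,0]
    - [-0.01,0.03,0]
    - [-0.01,0.03,0]
  spin: [0,0,0,0,0,0]

```text
t: 4.98
eef_pos: [0.4322, -0.3244, 0.2213]
ee_rot: [-0.0, 0.991, 0.137, -0.0]
ft_force: [-0.2, 0.3, -1.8]
width: 0.053
gripper_force: 53.3
```

```bash
python3 go.py .432 -.325 .079 15.5; python3 - <<'E'
from h import *
s=snapshot("wrist");cv2.imwrite("pics/w2.png",s["img"])
c=np.array([.480,-.312]);a=np.radians(15.5);R=np.array([[np.cos(a),-np.sin(a)],[np.sin(a),np.cos(a)]])
P=np.array([[*(c+R@p),.105] for p in([.114,.079],[.114,-.079],[-.114,.079],[-.114,-.079])]);print(proj(s,P).round(0))
t=snapshot("top");cv2.imwrite("pics/t2.png",t["img"][120:300,380:580])
E
```

```text
t 4.98 pos [ 0.4322 -0.3244  0.2213] yaw 15.72 tilt [-0.  0. -1.] w 0.053 F [-0.2  0.3 -1.8]
tool shift [-0.0003  0.0006  0.1423] spin 0.22
[[211. -27.]
 [434. -26.]
 [234. 263.]
 [408. 263.]]
```

View pics/w2.png

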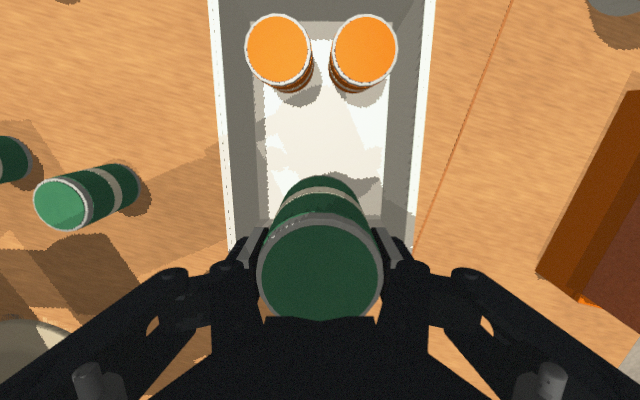

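The wrist view shows the can above the free half between the box walls (left edge x≈209–231, right edge x≈437–414), with orange tops at (278,49) and (365,49). It is well aligned, so I'm lowering it.

jog_arm:
  translation:
    - [0,0,0.015]
    - [0,0,0.04]
    - [0,0,0.065]
    - [0,0,0.09]
    - [0,0,0.11]
    - [0,0,0.125]
    - [0,0,0.135]
    - [0,0,0.14]
    - [0,0,0.144]
    - [0,0,0.144]
  spin: [0,0,0,0,0,0,0,0,0,0]

```text
t: 5.92
eef_pos: [0.4323, -0.3258, 0.078]
ee_rot: [0.0, 0.991, 0.136, 0.0]
ft_force: [-0.0, 0.3, -2.3]
width: 0.0528
gripper_force: 53.2
```

```bash
python3 go.py .432 -.325 .077 15.5; python3 - <<'E'
from h import *
s={"img":cv2.imread("pics/w2.png")}
st=snapshot("wrist"); print(st["extrinsics"].round(3) if hasattr(st["extrinsics"],"round") else st["extrinsics"])
h=cv2.cvtColor(st["img"],cv2.COLOR_BGR2HSV);m=cv2.inRange(h,(8,150,150),(20,255,255));m[150:]=0
for c in cv2.findContours(m,0,2)[0]:
    if cv2.contourArea(c)>800:
        p,r=cv2.minEnclosingCircle(c);print(p,r,onz(st,[p],.09))
E
```

```text
t 5.92 pos [ 0.4323 -0.3258  0.078 ] yaw 15.67 tilt [ 0.001 -0.001 -1.   ] w 0.0528 F [-0.   0.3 -2.3]
tool shift [-0.0001 -0.0008  0.001 ] spin 0.17
[[ 0.269 -0.963  0.001 -0.429]
 [-0.93  -0.26   0.261  0.33 ]
 [-0.251 -0.071 -0.965  0.291]
 [ 0.     0.     0.     1.   ]]
(426.0, 0.5) 59.00221633911133 [[ 0.53962322 -0.330902    0.09      ]]
(210.0, 0.0) 59.000099182128906 [[ 0.52076277 -0.26300648  0.09      ]]
```

Not touching yet; I'm lowering about 2 mm more, then releasing.

jog_arm:
  translation:
    - [0,0,0.001]
    - [0,0,0.002]
    - [0,0,0.002]
    - [0,0,0.002]
  spin: [0,0,0,0]

```text
t: 6.3
eef_pos: [0.4325, -0.3261, 0.0775]
ee_rot: [0.001, 0.991, 0.136, 0.001]
ft_force: [-3.9, 3.5, 14.8]
width: 0.0532
gripper_force: 54.8
```

jog_arm:
  translation:
    - [0,0,0]
    - [0,0,0]
    - [0,0,0]
    - [0,0,0]
    - [0,0,0]
    - [0,0,0]
  spin: [0,0,0,0,0,0]
  gripper: 0

```text
t: 6.8
eef_pos: [0.4319, -0.3256, 0.0752]
ee_rot: [-0.0, 0.991, 0.136, -0.0]
ft_force: [0.1, 0.6, -0.8]
width: 0.0853
gripper_force: 0.0
```

jog_arm:
  translation:
    - [0,0,-0.02]
    - [0,0,-0.05]
    - [0,0,-0.09]
    - [0,0,-0.13]
    - [0,0,-0.17]
    - [0,0,-0.19]
    - [0,0,-0.2]
    - [0,0,-0.2]
  spin: [0,0,0,0,0,0,0,0]

```text
t: 7.47
eef_pos: [0.4322, -0.3259, 0.2768]
ee_rot: [0.001, 0.991, 0.136, 0.001]
ft_force: [-0.6, 0.4, 0.2]
width: 0.0856
gripper_force: 0.0
```

```bash
python3 go.py .5405 .314 .22 -4.8; python3 - <<'E'
from h import *
st=snapshot("wrist");cv2.imwrite("pics/w3.png",st["img"])
h=cv2.cvtColor(st["img"],cv2.COLOR_BGR2HSV)
for lo,hi in (((8,150,150),(20,255,255)),((65,60,40),(95,255,255))):
  for c in cv2.findContours(cv2.inRange(h,lo,hi),0,2)[0]:
    if cv2.contourArea(c)>600:
        p,r=cv2.minEnclosingCircle(c);print(p,r,onz(st,[p],.09))
c=np.array([.480,-.312]);a=np.radians(15.5);R=np.array([[np.cos(a),-np.sin(a)],[np.sin(a),np.cos(a)]])
P=np.array([[*(c+R@p),.105] for p in([.114,.079],[.114,-.079],[-.114,.079],[-.114,-.079])]);print(proj(st,P).round(0))
E
```

```text
t 7.47 pos [ 0.4322 -0.3259  0.2768] yaw 15.65 tilt [ 0.002 -0.002 -1.   ] w 0.0856 F [-0.6  0.4  0.2]
tool shift [ 0.2769 -0.5871  0.0555] spin 20.45
(624.153076171875, 262.5) 50.721702575683594 [[ 0.43026754 -0.71174476  0.09      ]]
(353.4051818847656, 61.68965530395508) 25.951013565063477 [[ 0.55320954 -0.32648749  0.09      ]]
(282.4543762207031, 61.2718620300293) 25.853866577148438 [[ 0.53475097 -0.2591474   0.09      ]]
(99.46875, 190.46875) 22.682735443115234 [[ 0.35228886 -0.09420016  0.09      ]]
(119.89583587646484, 182.1171875) 24.083797454833984 [[ 0.36813089 -0.11565141  0.09      ]]
(319.4442138671875, 176.92489624023438) 21.800525665283203 [[ 0.43255361 -0.32552113  0.09      ]]
(12.142857551574707, 157.42857360839844) 24.63001251220703 [[0.36379791 0.00342937 0.09      ]]
(42.5, 151.5) 23.377439498901367 [[ 0.37953136 -0.02978983  0.09      ]]
[[231.   2.]
 [408.   3.]
 [247. 238.]
 [391. 238.]]
```

View pics/w3.png

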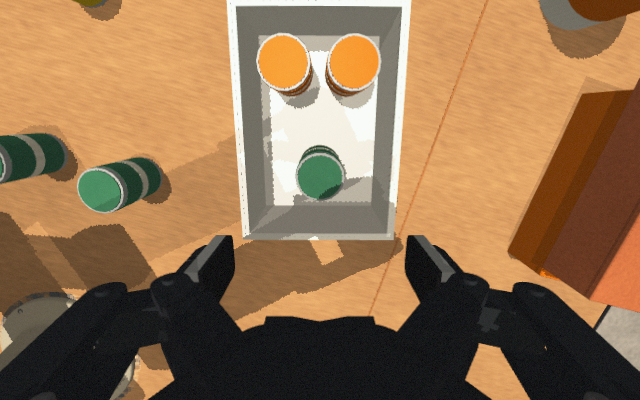

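The green can stands in the box at (0.4326, -0.3255), seen at (319,177). The box corners at (228,2), (411,2), (243,240) and (396,239) confirm its centre near (0.481, -0.311) and yaw of 15.4°. Next is the lid.

jog_arm:
  translation:
    - [0.277,-0.587,0.03]
    - [0.277,-0.587,0.03]
    - [0.277,-0.587,0.03]
    - [0.277,-0.587,0.03]
    - [0.277,-0.587,0.03]
    - [0.277,-0.587,0.03]
    - [0.277,-0.587,0.03]
    - [0.277,-0.587,0.03]
    - [0.277,-0.587,0.03]
    - [0.277,-0.587,0.03]
  spin: [2,5,8,11,14,17,20,20.5,20.5,20.5]

```text
t: 8.35
eef_pos: [0.5006, 0.0869, 0.2536]
ee_rot: [-0.0, 0.999, -0.042, -0.002]
ft_force: [0.4, -1.0, 0.3]
width: 0.0855
gripper_force: 0.0
```

```bash
python3 go.py .5405 .314 .22 -4.8
```

```text
t 8.35 pos [0.5006 0.0869 0.2536] yaw -4.86 tilt [-0.004  0.    -1.   ] w 0.0855 F [ 0.4 -1.   0.3]
tool shift [ 0.0207 -0.2296  0.0335] spin -0.06
```

jog_arm:
  translation:
    - [0.02,-0.23,0.03]
    - [0.02,-0.23,0.03]
    - [0.02,-0.23,0.03]
    - [0.02,-0.23,0.03]
    - [0.02,-0.23,0.03]
    - [0.02,-0.23,0.03]
    - [0.02,-0.23,0.03]
    - [0.02,-0.23,0.03]
    - [0.02,-0.23,0.03]
  spin: [0,0,0,0,0,0,0,0,0]

```text
t: 9.1
eef_pos: [0.5404, 0.3115, 0.2244]
ee_rot: [0.001, 0.999, -0.042, -0.001]
ft_force: [0.5, -0.3, -0.1]
width: 0.0857
gripper_force: 0.0
```

```bash
python3 - <<'E'
from h import *
from go import go
st=snapshot("wrist");cv2.imwrite("pics/w4.png",st["img"])
h=cv2.cvtColor(st["img"],cv2.COLOR_BGR2HSV)
c=max(cv2.findContours(cv2.inRange(h,(105,120,50),(125,255,255)),0,2)[0],key=cv2.contourArea)
q=cv2.approxPolyN(cv2.convexHull(c),4).reshape(-1,2);Q=onz(st,q,.014);print(q,Q.round(4),Q.mean(0))
m=cv2.inRange(h,(0,0,150),(179,60,255));k=np.zeros_like(m);cv2.drawContours(k,[cv2.convexHull(c)],-1,255,-1)
c=max(cv2.findContours(m&k,0,2)[0],key=cv2.contourArea);r=cv2.minAreaRect(c);b=cv2.boxPoints(r)
print(b,onz(st,b,.05).round(4),onz(st,[r[0]],.05));go(.5405,.314,.047,-4.8)
E
```

```text
[[402  58]
 [387 267]
 [248 267]
 [233  56]] [[0.6554 0.2144 0.014 ]
 [0.4097 0.2362 0.014 ]
 [0.4251 0.4136 0.014 ]
 [0.6726 0.3922 0.014 ]] [0.54070622 0.31409727 0.014     ]
[[309. 134.]
 [326. 134.]
 [326. 219.]
 [309. 219.]] [[0.5872 0.3185 0.05  ]
 [0.5857 0.3015 0.05  ]
 [0.4955 0.3087 0.05  ]
 [0.4971 0.327  0.05  ]] [[0.54314212 0.31376488 0.05      ]]
t 9.15 pos [0.5406 0.3112 0.2251] yaw -4.91 tilt [-0.002 -0.001 -1.   ] w 0.0854 F [ 0.4 -0.9  0.2]
tool shift [-1.000e-04 -3.000e-03  1.781e-01] spin -0.11
```

View pics/w4.png

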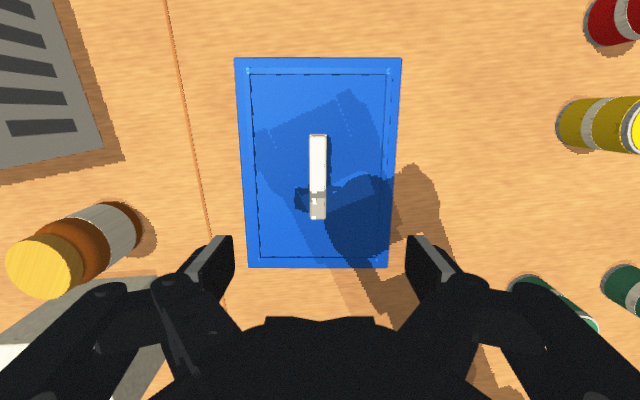

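The wrist view shows the lid plate with corners (233,56), (402,58), (387,267) and (248,267), and the handle upright at (317,176). That puts the lid centre at (0.5407, 0.314), yaw -5°. I'm descending to grip.

jog_arm:
  translation:
    - [0,-0.0026,0.03]
    - [0,-0.0026,0.07]
    - [0,-0.0026,0.11]
    - [0,-0.0026,0.14]
    - [0,-0.0026,0.16]
    - [0,-0.0026,0.17]
    - [0,-0.0026,0.175]
    - [0,-0.0026,0.175]
    - [0,-0.0026,0.175]
  spin: [0,0,0,0,0,0,0,0,0]

```text
t: 9.9
eef_pos: [0.5418, 0.3147, 0.0525]
ee_rot: [-0.0, 0.999, -0.043, 0.001]
ft_force: [-0.5, -0.4, 0.0]
width: 0.0851
gripper_force: 0.0
```

jog_arm:
  translation:
    - [0,0,0]
    - [0,0,0]
    - [0,0,0]
    - [0,0,0]
    - [0,0,0]
    - [0,0,0]
    - [0,0,0]
    - [0,0,0]
    - [0,0,0]
    - [0,0,0]
  spin: [0,0,0,0,0,0,0,0,0,0]
  gripper: 1
  squeeze: 80

```text
t: 10.73
eef_pos: [0.5412, 0.3149, 0.0515]
ee_rot: [-0.0, 0.999, -0.042, 0.0]
ft_force: [-0.8, 0.8, 5.4]
width: 0.0164
gripper_force: 80.7
```

jog_arm:
  translation:
    - [0,0,-0.01]
    - [0,0,-0.03]
    - [0,0,-0.06]
    - [0,0,-0.09]
    - [0,0,-0.12]
    - [0,0,-0.15]
    - [0,0,-0.17]
    - [0,0,-0.18]
    - [0,0,-0.18]
    - [0,0,-0.18]
  spin: [0,0,0,0,0,0,0,0,0,0]

```text
t: 11.57
eef_pos: [0.5406, 0.3147, 0.2299]
ee_rot: [0.0, 0.999, -0.042, -0.001]
ft_force: [0.6, -0.3, -2.6]
width: 0.0165
gripper_force: 79.8
```

```bash
python3 go.py .481 -.311 .235 15.5
```

```text
t 11.57 pos [0.5406 0.3147 0.2299] yaw -4.85 tilt [-0.002 -0.001 -1.   ] w 0.0165 F [ 0.6 -0.3 -2.6]
tool shift [-0.0065  0.6285 -0.0047] spin -20.35
```

jog_arm:
  translation:
    - [0,0.01,0]
    - [0,0.03,0]
    - [0,0.06,0]
    - [0,0.095,0]
    - [0,0.13,0]
    - [0,0.165,0]
    - [0,0.2,0]
    - [0,0.235,0]
    - [0,0.27,0]
    - [0,0.305,0]
  spin: [0,-1,-2,-3,-4,-5,-6,-7,-8.5,-10]

```text
t: 12.4
eef_pos: [0.5138, 0.009, 0.2296]
ee_rot: [-0.0, 0.999, 0.046, -0.001]
ft_force: [-0.2, 0.0, -3.5]
width: 0.0163
gripper_force: 79.7
```

```bash
python3 go.py .481 -.311 .235 15.5
```

```text
t 12.4 pos [0.5138 0.009  0.2296] yaw 5.22 tilt [-0.003  0.    -1.   ] w 0.0163 F [-0.2  0.  -3.5]
tool shift [-0.0618  0.3157 -0.0055] spin -10.28
```

jog_arm:
  translation:
    - [-0.007,0.035,0]
    - [-0.014,0.07,0]
    - [-0.021,0.105,0]
    - [-0.028,0.14,0]
    - [-0.035,0.175,0]
    - [-0.042,0.21,0]
    - [-0.049,0.245,0]
    - [-0.055,0.275,0]
    - [-0.059,0.295,0]
    - [-0.062,0.308,0]
  spin: [-1,-2,-3,-4,-5,-6,-7,-8,-9,-10.3]

```text
t: 13.23
eef_pos: [0.4795, -0.3037, 0.2291]
ee_rot: [-0.001, 0.991, 0.134, -0.001]
ft_force: [0.0, 0.1, -2.3]
width: 0.0165
gripper_force: 79.7
```

jog_arm:
  translation:
    - [0,0.003,0]
    - [0,0.003,0]
    - [0,0.003,0]
    - [0,0.003,0]
  spin: [0,0,0,0]

```text
t: 13.57
eef_pos: [0.4819, -0.3032, 0.2307]
ee_rot: [-0.0, 0.991, 0.135, -0.0]
ft_force: [0.0, 0.7, -2.6]
width: 0.0164
gripper_force: 79.7
```

```bash
python3 go.py .481 -.311 .1485 15.5; python3 - <<'E'
from h import *
s=snapshot("wrist");cv2.imwrite("pics/w5.png",s["img"])
t=snapshot("top");im=t["img"];h=cv2.cvtColor(im,cv2.COLOR_BGR2HSV)
c=max(cv2.findContours(cv2.inRange(h,(105,120,50),(125,255,255)),0,2)[0],key=cv2.contourArea)
cv2.imwrite("pics/t5.png",cv2.resize(im[80:320,360:600],None,fx=2.4,fy=2.4))
E
```

```text
t 13.57 pos [ 0.4819 -0.3032  0.2307] yaw 15.49 tilt [-0.001  0.001 -1.   ] w 0.0164 F [ 0.   0.7 -2.6]
tool shift [-0.003   0.0074  0.0822] spin -0.01
```

View pics/w5.png

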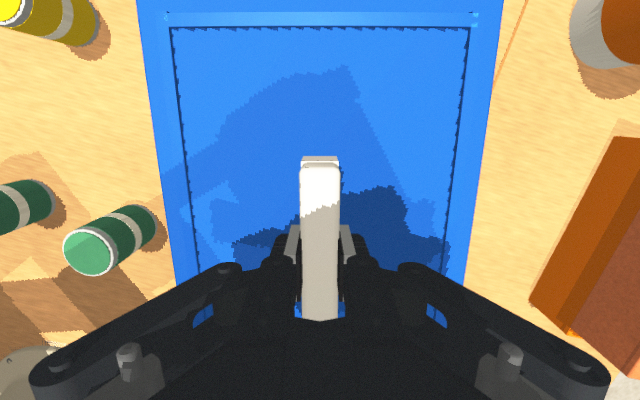

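The wrist view shows the lid held squarely and level, with the bar straight at x≈320. I'm centring it and lowering.

jog_arm:
  translation:
    - [-0.003,0.0074,0.0]
    - [-0.003,0.0074,0.01]
    - [-0.003,0.0074,0.02]
    - [-0.003,0.0074,0.035]
    - [-0.003,0.0074,0.05]
    - [-0.003,0.0074,0.06]
    - [-0.003,0.0074,0.07]
    - [-0.003,0.0074,0.076]
    - [-0.003,0.0074,0.079]
    - [-0.003,0.0074,0.079]
  spin: [0,0,0,0,0,0,0,0,0,0]

```text
t: 14.5
eef_pos: [0.4809, -0.3121, 0.1516]
ee_rot: [-0.0, 0.991, 0.134, -0.0]
ft_force: [-0.2, 0.2, -2.3]
width: 0.0164
gripper_force: 79.6
```

```bash
python3 go.py .481 -.311 .1485 15.5
```

```text
t 14.5 pos [ 0.4809 -0.3121  0.1516] yaw 15.45 tilt [-0.  0. -1.] w 0.0164 F [-0.2  0.2 -2.3]
tool shift [ 0.0004 -0.0011  0.0031] spin -0.05
```

No contact so far, so the ribs are inside the walls. I'm lowering the last few millimetres.

jog_arm:
  translation:
    - [0,-0.001,0.001]
    - [0,-0.001,0.002]
    - [0,-0.001,0.003]
    - [0,-0.001,0.0035]
    - [0,-0.001,0.0035]
  spin: [0,0,0,0,0]

```text
t: 14.92
eef_pos: [0.4808, -0.3112, 0.1486]
ee_rot: [0.0, 0.991, 0.134, 0.0]
ft_force: [-1.1, -0.7, -2.6]
width: 0.0167
gripper_force: 79.6
```

```bash
python3 go.py .481 -.311 .1485 15.5
```

```text
t 14.92 pos [ 0.4808 -0.3112  0.1486] yaw 15.45 tilt [ 0. -0. -1.] w 0.0167 F [-1.1 -0.7 -2.6]
tool shift [ 0.0003 -0.0002  0.0001] spin -0.05
```

jog_arm:
  translation:
    - [0,0,0.0007]
    - [0,0,0.0014]
    - [0,0,0.002]
    - [0,0,0.002]
  spin: [0,0,0,0]

```text
t: 15.25
eef_pos: [0.4808, -0.3113, 0.1485]
ee_rot: [0.001, 0.991, 0.135, 0.0]
ft_force: [-6.1, 4.6, 12.3]
width: 0.0166
gripper_force: 81.8
```

```bash
python3 go.py .481 -.311 .1485 15.5
```

```text
t 15.25 pos [ 0.4808 -0.3113  0.1485] yaw 15.46 tilt [ 0.001 -0.001 -1.   ] w 0.0166 F [-6.1  4.6 12.3]
tool shift [ 0.0003 -0.0003 -0.    ] spin -0.04
```

Seated, with firm contact at the expected height. I'm releasing and retreating.

jog_arm:
  translation:
    - [0,0,-0.001]
    - [0,0,-0.001]
    - [0,0,-0.001]
    - [0,0,-0.001]
    - [0,0,-0.001]
    - [0,0,-0.001]
    - [0,0,-0.001]
    - [0,0,-0.001]
  spin: [0,0,0,0,0,0,0,0]
  gripper: 0

```text
t: 15.92
eef_pos: [0.4807, -0.3112, 0.1475]
ee_rot: [-0.0, 0.991, 0.134, -0.0]
ft_force: [0.3, 0.1, -0.8]
width: 0.0851
gripper_force: 0.0
```

jog_arm:
  translation:
    - [0,0,-0.01]
    - [0,0,-0.03]
    - [0,0,-0.06]
    - [0,0,-0.09]
    - [0,0,-0.12]
    - [0,0,-0.14]
    - [0,0,-0.15]
    - [0,0,-0.15]
  spin: [0,0,0,0,0,0,0,0]

```text
t: 16.58
eef_pos: [0.4811, -0.3115, 0.3]
ee_rot: [0.002, 0.991, 0.134, 0.001]
ft_force: [-0.3, 0.5, -0.3]
width: 0.0849
gripper_force: 0.0
```

```bash
python3 go.py .481 -.311 .1485 15.5; python3 - <<'E'
from h import *
st=snapshot("wrist");im=st["img"]
h=cv2.cvtColor(im,cv2.COLOR_BGR2HSV)
c=max(cv2.findContours(cv2.inRange(h,(105,120,50),(125,255,255)),0,2)[0],key=cv2.contourArea)
q=cv2.approxPolyN(cv2.convexHull(c),4).reshape(-1,2);Q=onz(st,q,.111);print(q,Q.round(4),Q.mean(0))
cv2.imwrite("pics/w6.png",im)
E
```

```text
t 16.58 pos [ 0.4811 -0.3115  0.3   ] yaw 15.46 tilt [ 0.003 -0.003 -1.   ] w 0.0849 F [-0.3  0.5 -0.3]
tool shift [-0.0002 -0.0011  0.1515] spin -0.04
[[409  55]
 [392 278]
 [245 278]
 [228  55]] [[ 0.6235 -0.364   0.111 ]
 [ 0.384  -0.4293  0.111 ]
 [ 0.3371 -0.2578  0.111 ]
 [ 0.5758 -0.1916  0.111 ]] [ 0.48008883 -0.31065434  0.111     ]
```

View pics/w6.png

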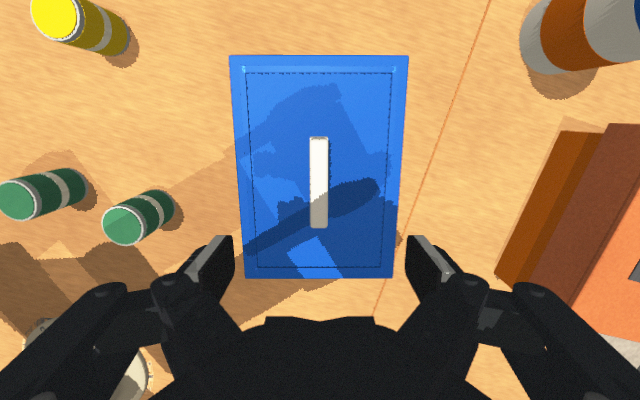

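The lid lies symmetric and level on the box (corners (228,55), (409,55), (392,278), (245,278)), with its centre at (0.480, -0.311), within about 1 mm of the box centre. The gripper is clear, so I'm handing in.

```bash
python3 -c "from plant import finish_job; print(finish_job())"
```

```text
the job is handed in; nothing more can be done
None
```

I stood the green can upright in the free half of the box, closed the box with the blue lid (centred to about 1 mm by the wrist camera), and handed the job in at about 17 s; no verdict came back.

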